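# Draw a drying cabinet's sash down onto its gasket with a sash pole

### The job

Take the short sash pole from its wooden rest, hook it into the ring on the drying cabinet's raised sash and draw the sash down until it meets its gasket. With the hook still in the ring, bed it with a steady pull of about 9 N for a second (less than 6 N does not seal it; never more than 15 N on the ring or cabinet). Then unhook without lifting the sash and lay the pole back in its rest; move the sash with the pole only, and leave the other things undisturbed.

Things in the scene. Friction and masses are not known exactly. Their poses are not given: they have to be found in the camera images.
- pole: Short sash pole, 90 g: flat-sided wooden handle 76 long x 20 wide x 36 mm high; an 8 mm steel rod runs on from its front end along +x at z = 0 and is turned down at x = 78 mm, reaching z = -22 mm, to make the hook. Origin at the handle's centre, half-way up (grasp here from above across the 20 mm); x towards the hook, z up, y across.
- hook_tip (a point): In the hook's turned-down end, 78 mm ahead of the handle's centre, 18 mm below it (the end reaches 4 mm farther down). The way in: along the ring's x, the rod 9 mm above the ring's centre (8 mm to spare all round), until this point is 12 mm past the ring's plane, then down. The rod bears on the bottom bar 18 mm below the ring's true centre; to unhook, rise 18 to 36 mm from there.
- ring (a point): Nominal centre of the upright round steel ring on the sash (44 mm clear inside, 6 mm bar). The barrel behind (26 mm) that carries it by a stem from its top is clamped by hand: the true centre is up to 6 mm higher or lower than this, and the sprung stem gives up to 8 mm. Axes: x through the ring, away from the robot; z up. Sash down: 144 mm above the worktop, 99 mm before the cabinet's origin.
- sash (a joint): Height of the sash above its gasket in m: 0 when it is down on the gasket (a firm stop), 0.075 to 0.10 at the start. It slides straight up and down and stays where it is left; drawing it down takes about 2 to 5 N, lifting it 10 to 13 N. How high the ring is clamped and how far it and the pole give, the poses do not tell: judge the pull by force.
- cabinet: Drying cabinet, fixed, 130 deep x 250 wide x 152 mm high, with its clear sash at the front (-x side); the raised sash stands above it. Origin at the centre of its underside, x from its front to its back. A petri dish and a beaker stand inside. (Left of the work, beyond y = 0.27 m and x = 0.35 m, stands a microscope 0.47 m high with things under it: swing past in front of it.)
- rest_place (a point): Where the handle's centre lies in the rest, 68 mm above the worktop; x the way the hook points. The fixed rest (base 82 x 70 x 10 mm) carries the handle's underside 50 mm up on two 7 mm thick flared saddles, 33 mm before and behind this point, sides rising to 64 mm, 25 mm apart at the seat and wider above. Between the saddles there is room for the fingers.
- petri_1: Petri dish, 69 mm across, 17 mm high, inside the cabinet; leave alone. Origin under its centre.
- beaker: Small beaker, 49 mm across, 59 mm high, inside the cabinet; leave alone. Origin under its centre.
- swab_jar: Open glass jar of swabs, 111 mm across, 101 mm high; leave alone. Origin under its centre.
- polish_tin: Flat round tin, 64 mm across, 24 mm high; leave alone. Origin under its centre.
- marker: Marker pen lying on the worktop, 135 mm long, 17 mm thick; leave alone. Origin under its centre.
- folding_loupe: Folding loupe, 27 x 42 x 13 mm, lying on the worktop; leave alone. Origin under its centre.
- tweezers_0: Steel tweezers lying on the worktop, 122 mm long, 9 mm high; leave alone. Origin under its centre.

How it is judged:
By the outcome, as a careful person would: the job done as asked, in the order asked, and still so for the second after the job is handed in, with the robot touching nothing.
It also fails if it takes over 58 s, if anything falls off the work surface, if the arm or the gripper's body presses on something with over 40 N, if the wrist force passes 120 N, or if a joint passes its speed limit or range.

### The arm

A 6-joint arm with a two-finger parallel gripper is mounted at the origin on a cart in front of the work surface, level with it; the furniture and walls round the work are solid. World frame = base frame: x ahead of the robot, y to its left, z up, the work surface at z = 0. Lengths are in m, angles in rad, forces in N, time in s.
With the tool pointing down it reaches from about 0.3 to 0.825 m from the base axis. Payload 5.4 kg.
Tool frame: the origin (TCP) lies at the very end of the fingers, on their centre line; the grasp point (between the pads) lies env.grip_depth behind it (env.grip_depth is the distance from the TCP to the grasp point, in m); z points along the fingers, y is the direction in which the jaws open and shut (so a half turn about z gives the same grasp; the last joint's range is limited). The gripper opens to 92 mm and grips with 3 to 60 N. Pads are 20 mm wide; open, the fingers measure 128 mm over their backs; the gripper's body (75 mm by 189 mm) begins 69 mm behind the grasp point.
Start: joints at [-1.435, 0.158, 1.597, -0, 1.386, -0.21], TCP at [0.195, -0.541, 0.215] pointing down, gripper open.
Joint ranges: [-2.91, 2.91], [-0.94, 2.29], [0.18, 2.7], [-1.29, 4.43], [0.17, 2.64], [-3, 3]. Speed limits (rad/s): [2.57, 2.57, 3.14, 3.14, 3.14, 3.14].

### API

Orientations are given as a rotation vector (axis times angle).
In Python, from plant import env gives the robot as it stands.
- The arm moves only by the tool jog_arm, never from a script. Its argument "targets" is one flat list of numbers, 5 for each row, row after row: the opening in per cent of the stroke, from 0 (shut) to 100 (fully open), then the shift along the tool's x, y, z in mm, then the turn about the tool's z in rad. A call has exactly 8 rows; each row shifts and turns the commanded pose from where the row before left it, along the tool's axes as they then stand; what a row does not reach is not made up. A row lasts 1/12 s, in which the tool goes at most 41.7 mm and 7.16 degrees, less where a joint would pass 70% of its speed; a pose out of reach is approached as far as the arm can. A call with a gripper value outside its range is refused whole. The fingers move at their own pace and stop on an object; "grip_force" is the grip in N (left out, the last holds). Time passes only in rows, so rows that do not move let the fingers close, or fill a call up. It gives the time, the measured TCP pose, the force and the opening at its end, in the units of the state.
- env.get_state(): the state, without advancing time (a new reading comes with each control period).
- env.get_image(name): name is "side" or "top"; returns (picture, depth): 400x640x3 uint8, red, green, blue; 400x640 float32, m along the optical axis (not along the pixel's ray), 0 where there is no reading.
- env.camera_info(name): a dict with "camera_matrix" (3x3 intrinsics, pixels), "dist_coeffs" ([k1, k2, p1, p2, k3] as OpenCV has them; the pictures are not rectified), "xyz" and "orientation" of the camera in the world. Camera axes: x right, y down, z forward; pixel columns grow to the right and rows downward; lengths in m; the calibration is good to about 2 mm. A picture is of the moment at which its call begins. camera_info takes no time and is no camera call.
- env.finish_job(): hands the job in, once; it reports no verdict.
The state is a dict: "time_s": time; "qpos": joint angles; "qd": joint speeds; "joint_efforts": joint torques, N m; "position": TCP position; "eef_rot": TCP orientation; "wrist_force": force on the tool from outside, world axes, zero at the start; "ft_torque": the same for the moment, N m; "width": finger opening in m.
Only numpy, scipy, OpenCV 4.12 (cv2) and the standard library are available. Lean on these libraries where they do the work, as an engineer would, in place of code of your own. Each camera call takes 0.05 s, during which the arm holds its last target. There are 200 camera calls.

## Working session

There is one attempt and no reset: what is moved stays moved. The work goes in short steps, Python scripts to look and compute and a tool call to move; the robot and the scene stay as the last step left them, time stands still between calls to the robot, and variables do not carry over. Pictures are saved under pics/ and viewed, about 8 in all and at most 12, crops included, and the job is handed in when it is done.

Besides the shell and the picture viewer there is one more tool, called after "Call:" as name(argument=value, ...) on one line, values as JSON. jog_arm: Moves the arm, as the interface text tells. Its arguments: {"type":"object","properties":{"targets":{"type":"array","items":{"type":"number"}},"grip_force":{"type":"number"}},"required":["targets"]}

```bash
mkdir -p pics; ls; cat > h.py <<'E'
import numpy as np, cv2
from scipy.spatial.transform import Rotation as R
from plant import env
def cam(n):
    c=env.camera_info(n); K=np.array(c["camera_matrix"]); d=np.array(c["dist_coeffs"])
    o=np.array(c["orientation"],float)
    M=R.from_rotvec(o).as_matrix() if o.shape==(3,) else (o if o.shape==(3,3) else None)
    return K,d,np.array(c["xyz"]),M
def ray(n,u,v):
    K,d,p,M=cam(n); x=cv2.undistortPoints(np.array([[[u,v]]],float),K,d)[0,0]
    return p,M@np.array([x[0],x[1],1.])
def at_z(n,u,v,z):
    p,r=ray(n,u,v); return p+r*(z-p[2])/r[2]
def at_d(n,u,v,d):
    p,r=ray(n,u,v); return p+r*d
def snap(n,f):
    im,d=env.get_image(n); cv2.imwrite(f"pics/{f}.png",im[:,:,::-1]); np.save(f"pics/{f}.npy",d); return im,d
def cloud(n,d):
    K,dc,p,M=cam(n); h,w=d.shape; uv=np.stack(np.meshgrid(np.arange(w),np.arange(h)),-1).reshape(-1,1,2).astype(float)
    x=cv2.undistortPoints(uv,K,dc)[:,0]; r=np.c_[x,np.ones(len(x))]
    return (p+(r*d.reshape(-1,1))@M.T).reshape(h,w,3)
E
python3 - <<'E'
from h import *
for n in("side","top"): snap(n,n+"0"); print(n,env.camera_info(n))
print(env.get_state(),env.grip_depth)
E
```

```text
pics
side {'camera_matrix': array([[480.76157268,   0.        , 318.11793376],
       [  0.        , 480.76157268, 189.96040522],
       [  0.        ,   0.        ,   1.        ]]), 'dist_coeffs': array([-0.14201335,  0.        ,  0.        ,  0.        ,  0.        ]), 'xyz': array([-0.19948307, -0.42734432,  0.64274964]), 'orientation': array([-1.87756507,  1.10588203, -0.59184297])}
top {'camera_matrix': array([[454.81336449,   0.        , 317.38775996],
       [  0.        , 454.81336449, 203.78523994],
       [  0.        ,   0.        ,   1.        ]]), 'dist_coeffs': array([-0.0826777,  0.       ,  0.       ,  0.       ,  0.       ]), 'xyz': array([-0.06787542,  0.06423287,  0.8903149 ]), 'orientation': array([-1.69862259,  1.97134093, -0.67776795])}
{'time_s': 0.1, 'qpos': array([-1.43507957e+00,  1.58977082e-01,  1.59809377e+00, -1.23433426e-06,
        1.38618492e+00, -2.10129697e-01]), 'qd': array([ 0.00010397, -0.00331375, -0.00308795,  0.00145502,  0.00026862,
       -0.00079965]), 'joint_efforts': array([ 9.37769728e-04, -3.86503422e+01, -3.22960496e+01,  7.04569649e-02,
        3.39570804e-02, -4.72709803e-05]), 'position': array([ 0.19480775, -0.54040302,  0.21372868]), 'eef_rot': array([-3.09310165e+00, -5.40265323e-01, -9.52214842e-05]), 'wrist_force': array([-0.7285973 ,  0.49603713, -0.68818688]), 'ft_torque': array([ 0.01582285, -0.04344782, -0.012113  ]), 'width': 0.09174055102996699} 0.0187
```

View pics/side0.png

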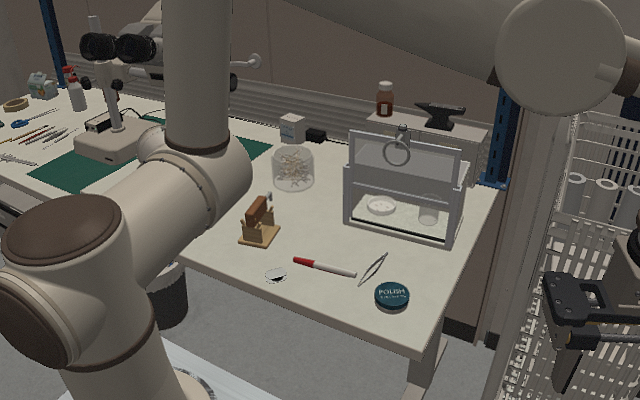

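View pics/top0.png

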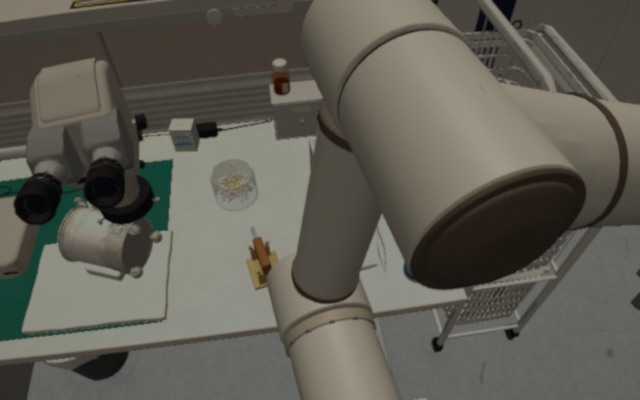

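The side view shows the rest and pole near (258,218), the ring near (397,150), and the cabinet from (345,130) to (468,243). The top view shows the rest near (262,262), with the cabinet hidden by the arm. Next I'll enlarge both.

```bash
python3 - <<'E'
import cv2,numpy as np
a=cv2.imread("pics/side0.png")[110:260,230:480]; cv2.imwrite("pics/c1.png",cv2.resize(a,None,fx=3.2,fy=3.2,interpolation=3))
b=cv2.imread("pics/top0.png")[215:295,235:295]; cv2.imwrite("pics/c2.png",cv2.resize(b,None,fx=7,fy=7,interpolation=3))
E
```

```text
(no output)
```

View pics/c1.png

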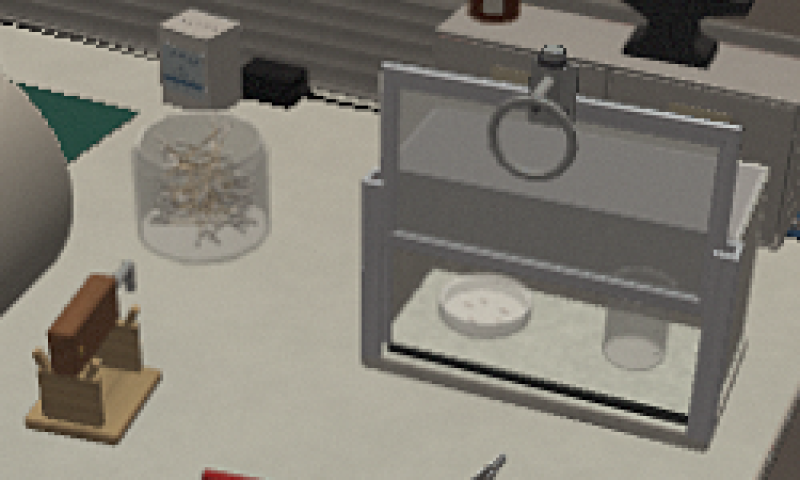

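View pics/c2.png

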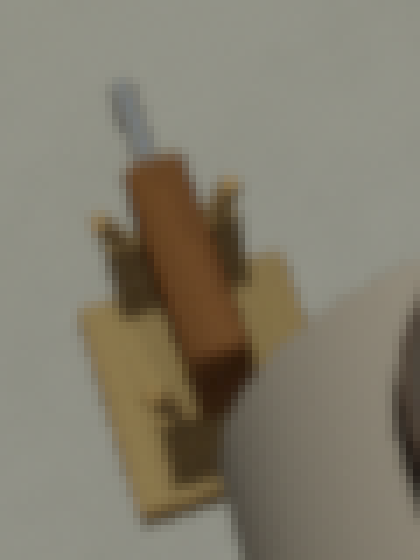

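```bash
python3 - <<'E'
from h import *
np.set_printoptions(precision=4,suppress=True)
S=lambda x,y:(230+x/3.2-.5+.16,110+y/3.2-.5+.16)
T=lambda x,y:(235+x/7-.43,215+y/7-.43)
P=[at_z("top",*T(*p),.086)[:2] for p in((127,168),(186,158),(245,350),(190,358))]
print("handle top",P,np.mean(P,0)); f=(P[0]+P[1])/2;b=(P[2]+P[3])/2
print("len",np.linalg.norm(f-b),"wid",np.linalg.norm(P[0]-P[1]),"yaw",np.arctan2(*(f-b)[::-1]))
# depth based
d=np.load("pics/top0.npy"); C=cloud("top",d); im=cv2.imread("pics/top0.png").astype(int)
m=np.zeros(d.shape,bool); m[215:295,235:295]=1
m&=(abs(C[...,2]-.086)<.006)
q=C[m]; q=q[np.linalg.norm(q[:,:2]-np.mean(P,0),axis=1)<.06]
r=cv2.minAreaRect(q[:,:2].astype(np.float32)*1000); print("depth top",len(q),q.mean(0),r)
# base of rest
# ring
d=np.load("pics/side0.npy"); C=cloud("side",d)
Q=C[135:172,380:413].reshape(-1,3)
for v in range(136,172,3): print(v,[f"{x:.3f}" for x in d[v,380:414:2]])
for n,p in(("FL",(362,362)),("FR",(708,447))): print(n,at_z("side",*S(*p),0))
E
```

```text
handle top [array([0.5022, 0.138 ]), array([0.5032, 0.1198]), array([0.4319, 0.1071]), array([0.4315, 0.1233])] [0.4672 0.1221]
len 0.07231747401675462 wid 0.01828471806503507 yaw 0.19065385248215827
depth top 292 [0.4661 0.1222 0.0854] ((469.0778503417969, 122.62451171875), (77.36466217041016, 19.801061630249023), 11.962993621826172)
136 ['0.952', '0.950', '0.950', '0.951', '0.951', '1.263', '1.266', '1.259', '0.931', '0.908', '0.907', '0.909', '0.917', '0.920', '0.922', '0.922', '1.235']
139 ['0.959', '0.951', '0.951', '0.947', '0.947', '0.947', '0.941', '0.941', '0.892', '0.895', '0.899', '0.919', '0.916', '0.925', '0.924', '1.245', '1.242']
142 ['0.957', '0.955', '0.953', '0.948', '0.901', '0.896', '0.894', '0.896', '0.889', '0.893', '0.889', '0.890', '0.928', '0.930', '0.926', '0.000', '0.927']
145 ['0.960', '0.962', '0.909', '0.905', '0.956', '0.957', '0.951', '0.949', '0.943', '0.939', '0.936', '0.891', '0.888', '0.891', '0.930', '0.933', '0.931']
148 ['0.966', '0.965', '0.911', '0.960', '0.958', '0.955', '0.953', '0.953', '0.944', '0.942', '0.941', '0.941', '0.936', '0.889', 
[... 490 characters left out ...]
, '0.947']
160 ['0.981', '0.980', '0.977', '0.920', '0.922', '0.968', '0.969', '0.969', '0.964', '0.962', '0.959', '0.958', '0.958', '0.903', '0.902', '0.947', '0.948']
163 ['0.987', '0.983', '0.977', '0.973', '0.922', '0.921', '0.920', '0.920', '0.968', '0.964', '0.964', '0.909', '0.907', '0.906', '0.954', '0.954', '0.951']
166 ['0.986', '0.986', '0.985', '0.981', '0.981', '0.977', '0.974', '0.917', '0.919', '0.918', '0.912', '0.965', '0.962', '0.961', '0.961', '0.955', '0.956']
169 ['0.992', '0.991', '0.983', '0.986', '0.983', '0.979', '0.979', '0.973', '0.971', '0.975', '0.968', '0.967', '0.969', '0.963', '0.961', '0.960', '0.957']
FL [ 0.6059 -0.0164  0.    ]
FR [ 0.626  -0.2658  0.    ]
```

```bash
python3 - <<'E'
from h import *
from scipy.optimize import least_squares
np.set_printoptions(precision=4,suppress=True)
d=np.load("pics/side0.npy"); C=cloud("side",d)
# sash pane plane normal: front glass/frame points
FL=np.array([.6059,-.0164]);FR=np.array([.626,-.2658])
for yaw0 in (.08,):
  v=np.array([np.cos(yaw0),np.sin(yaw0)]); 
  X=C[...,:2]@v; F=FL@v
  mid=(FL+FR)/2; print("front mid",mid,"cab origin",mid+.065*v,"nominal ring xy",mid-.034*v)
W=np.zeros(d.shape,bool);W[134:174,376:418]=1
rel=X-F
print("hist",np.histogram(rel[W],bins=np.arange(-.08,.08,.008)))
m=W&(rel<-.018)&(rel>-.06); q=C[m]; yax=np.array([-v[1],v[0]])
s=rel[m]; Y=q[:,:2]@yax; Z=q[:,2]
def f(p): return np.hypot(Y-p[0],Z-p[1])-p[2]
r=least_squares(f,[Y.mean(),Z.mean(),.025],loss="soft_l1",f_scale=.002)
k=abs(r.fun)<.005
print("n",m.sum(),k.sum(),"circle",r.x,"rel",np.median(s[k]))
# ring yaw from plane fit
A=np.c_[Y[k],Z[k],np.ones(k.sum())]; print("plane slopes",np.linalg.lstsq(A,s[k],rcond=None)[0])
c=(F+np.median(s[k]))*v+r.x[0]*yax; print("ring centre",c,r.x[1])
print("y rel to cabinet mid", r.x[0]-mid@yax)
# sash plane yaw from pane points
W2=np.zeros(d.shape,bool);W2[140:240,345:465]=1
m2=W2&(abs(rel)<.02)&(C[...,2]>.02)&(C[...,2]<.25); print(m2.sum(),np.linalg.lstsq(np.c_[C[m2][:,:2]@yax,np.ones(m2.sum())],rel[m2],rcond=None)[0])
# sash frame bottom height / top
E
```

```text
front mid [ 0.6159 -0.1411] cab origin [ 0.6807 -0.1359] nominal ring xy [ 0.5821 -0.1438]
hist (array([  0,   0,   0,  18, 232,   6,   9,  19,  37, 872, 397,   0,   0,
         0,   0,   0,   0,   0,   0]), array([-0.08 , -0.072, -0.064, -0.056, -0.048, -0.04 , -0.032, -0.024,
       -0.016, -0.008, -0.   ,  0.008,  0.016,  0.024,  0.032,  0.04 ,
        0.048,  0.056,  0.064,  0.072]))
n 273 272 circle [-0.191   0.2267  0.0252] rel -0.04553430510034484
plane slopes [-0.006   0.1091 -0.0704]
ring centre [ 0.5706 -0.1459] 0.22674671070828956
y rel to cabinet mid -0.0011731030380404683
6747 [0.0134 0.0015]
```

Call:
jog_arm(targets=[100, 13, -15, 0, 0, 100, 27, -30, 0, 0, 100, 27, -30, 0, 0, 100, 27, -30, 0, 0, 100, 27, -30, 0, 0, 100, 27, -30, 0, 0, 100, 27, -30, 0, 0, 100, 27, -30, 0, 0])

```text
time_s: 0.77
position: [0.3087, -0.2588, 0.2142]
eef_rot: [-3.095, -0.539, 0.0]
wrist_force: [0.8, 0.0, -0.1]
width: 0.0923
```

Call:
jog_arm(targets=[100, 27, -30, 0, 0, 100, 27, -30, 0, 0, 100, 27, -30, 0, 0, 100, 27, -30, 0, 0, 100, 27, -30, 0, 0, 100, 27, -30, 0, 0, 100, 27, -30, 0, 0.073, 100, 0, 0, 0, 0.073])

```text
time_s: 1.43
position: [0.4161, 0.0072, 0.2143]
eef_rot: [-3.122, -0.321, -0.001]
wrist_force: [-0.2, -0.1, 0.1]
width: 0.0923
```

```bash
python3 - <<'E'
from h import *
snap("top","top1"); s=env.get_state(); print(s["position"],s["eef_rot"],R.from_rotvec(s["eef_rot"]).as_matrix()[:,0])
E
```

```text
[0.41541204 0.0043691  0.21419735] [-3.12491722e+00 -3.14118452e-01  1.17021091e-03] [ 9.79993115e-01  1.99030333e-01 -6.48726047e-04]
```

View pics/top1.png

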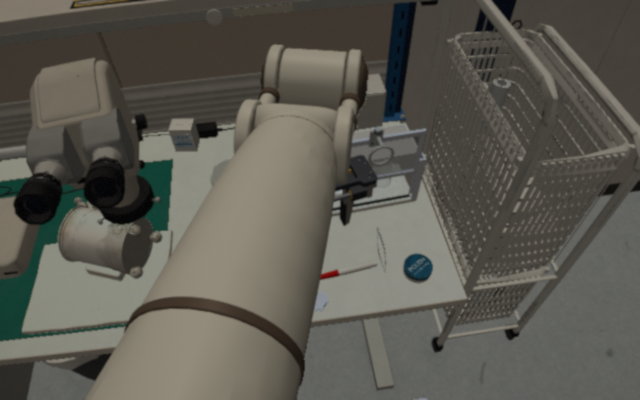

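The top view now shows the ring at about (381,155), clear of the gripper. I'll fit it as a second measurement.

```bash
python3 - <<'E'
from h import *
from scipy.optimize import least_squares
np.set_printoptions(precision=4,suppress=True)
d=np.load("pics/top1.npy"); C=cloud("top",d)
W=np.zeros(d.shape,bool);W[140:172,364:400]=1
yaw=.08; v=np.array([np.cos(yaw),np.sin(yaw)]); yax=np.array([-v[1],v[0]])
X=C[...,:2]@v; F=np.array([.6159,-.1411])@v; rel=X-F
print(np.histogram(rel[W],bins=np.arange(-.08,.2,.01)))
m=W&(rel<-.015)&(rel>-.08)&(C[...,2]>.18); q=C[m];s=rel[m];Y=q[:,:2]@yax;Z=q[:,2]
f=lambda p:np.hypot(Y-p[0],Z-p[1])-p[2]
r=least_squares(f,[-.191,.2265,.025],loss="soft_l1",f_scale=.002);k=abs(r.fun)<.006
print(m.sum(),k.sum(),r.x,"rel med",np.median(s[k]),"xy",(F+np.median(s[k]))*v+r.x[0]*yax,"slopes",np.linalg.lstsq(np.c_[Y[k],Z[k],np.ones(k.sum())],s[k],rcond=None)[0])
# sash top rail yaw: high-z points near front
W2=np.zeros(d.shape,bool);W2[120:215,340:440]=1
m2=W2&(C[...,2]>.16)&(rel>-.015)&(rel<.05)
print("sash pts",m2.sum(),C[m2].min(0),C[m2].max(0),np.linalg.lstsq(np.c_[C[m2][:,:2]@yax,np.ones(m2.sum())],rel[m2],rcond=None)[0], "zmax",np.percentile(C[m2][:,2],99))
E
```

```text
(array([  0,   0,   0, 194,  13,   5,   7, 697, 137,   0,   0,   0,   0,
         0,   0,   0,   0,   0,   0,   0,   0,   0,   0,   0,   0,   0,
         0,   0]), array([-0.08, -0.07, -0.06, -0.05, -0.04, -0.03, -0.02, -0.01, -0.  ,
        0.01,  0.02,  0.03,  0.04,  0.05,  0.06,  0.07,  0.08,  0.09,
        0.1 ,  0.11,  0.12,  0.13,  0.14,  0.15,  0.16,  0.17,  0.18,
        0.19,  0.2 ]))
217 212 [-0.1918  0.2266  0.0249] rel med -0.045390750405291336 xy [ 0.5708 -0.1467] slopes [-0.0024  0.0723 -0.0615]
sash pts 1571 [ 0.6007 -0.2584  0.16  ] [ 0.6282 -0.0929  0.2701] [ 0.0069 -0.001 ] zmax 0.2654265812897059
```

Call:
jog_arm(targets=[100, 15, -21, 0, 0, 100, 19, -27, 0, 0, 100, 19, -27, 0, 0, 100, 15, -21, 0, 0, 100, 7, -10.5, 0, 0, 100, 0, 0, 20, 0, 100, 0, 0, 25, 0, 100, 0, 0, 15, 0])

```text
time_s: 2.15
position: [0.4666, 0.1193, 0.1523]
eef_rot: [3.126, 0.315, -0.004]
wrist_force: [-1.6, -0.1, -1.5]
width: 0.0918
```

Call:
jog_arm(targets=[100, 0, 0, 0, 0, 100, 0, 0, 0, 0, 100, 0, 0, 0, 0, 100, 0, 0, 0, 0, 100, 0, 0, 0, 0, 100, 0, 0, 0, 0, 100, 0, 0, 0, 0, 100, 0, 0, 0, 0])

```text
time_s: 2.82
position: [0.4678, 0.1201, 0.1549]
eef_rot: [3.126, 0.313, 0.001]
wrist_force: [0.3, 1.4, 0.6]
width: 0.0914
```

```bash
python3 - <<'E'
from h import *
im,d=snap("side","side2"); s=env.get_state(); print(s["position"],R.from_rotvec(s["eef_rot"]).as_matrix()[:,0],s["wrist_force"])
im,_=snap("top","top2")
a=cv2.imread("pics/side2.png")[130:280,190:330];a=cv2.resize(a,None,fx=3.5,fy=3.5,interpolation=3)
b=cv2.imread("pics/top2.png")[190:310,220:320];b=cv2.resize(b,(int(100*525/120*1),525))
cv2.imwrite("pics/c3.png",cv2.hconcat([a,b][:1]) if a.shape[0]!=b.shape[0] else cv2.hconcat([a[:, :360],b]))
E
```

```text
[0.46773095 0.12011249 0.15481208] [9.80086521e-01 1.98570659e-01 3.24430730e-04] [-0.42761185 -0.39057682 -0.72023572]
```

View pics/c3.png

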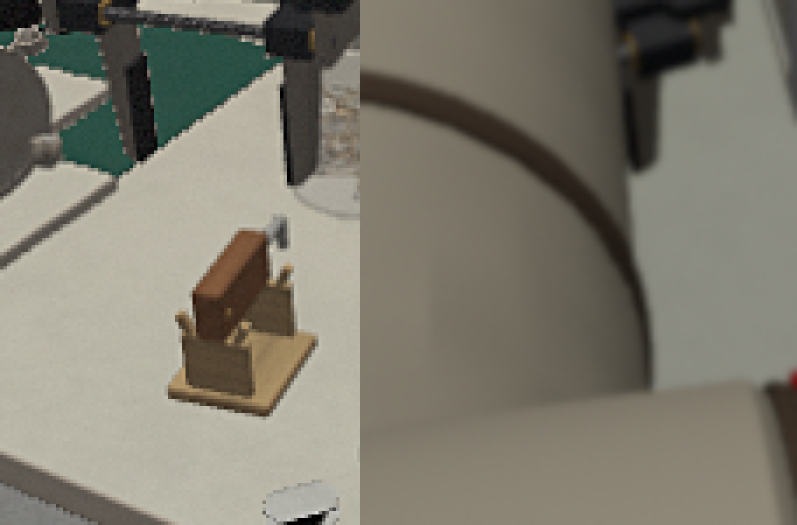

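The side crop shows the open fingers above and astride the pole, with the handle in the saddles near (255,215). I'll check its pose once with the side depth before going down.

```bash
python3 - <<'E'
from h import *
C=cloud("side",np.load("pics/side2.npy"))[185:235,235:285].reshape(-1,3)
q=C[abs(C[:,2]-.086)<.004]; q=q[np.linalg.norm(q[:,:2]-[.4675,.1223],axis=1)<.06]
print(len(q),q.mean(0),cv2.minAreaRect((q[:,:2]*1000).astype(np.float32)))
E
```

```text
217 [0.46674783 0.12066201 0.08687608] ((469.64276123046875, 122.91548156738281), (78.64994049072266, 20.202564239501953), 12.324127197265625)
```

Call:
jog_arm(targets=[100, 1.3, -2.2, 15, -0.01, 100, 0, 0, 25, 0, 100, 0, 0, 25, 0, 100, 0, 0, 20, 0, 100, 0, 0, 13, 0, 100, 0, 0, 7.5, 0, 40, 0, 0, 0, 0, 30, 0, 0, 0, 0], grip_force=60)

```text
time_s: 3.58
position: [0.4687, 0.1225, 0.0494]
eef_rot: [3.124, 0.329, 0.0]
wrist_force: [0.3, -0.2, 1.0]
width: 0.0806
```

Call:
jog_arm(targets=[20, 0, 0, 0, 0, 10, 0, 0, 0, 0, 0, 0, 0, 0, 0, 0, 0, 0, 0, 0, 0, 0, 0, 0, 0, 0, 0, 0, 0, 0, 0, 0, 0, 0, 0, 0, 0, 0, 0, 0])

```text
time_s: 4.25
position: [0.4685, 0.1225, 0.0491]
eef_rot: [-3.124, -0.329, -0.0]
wrist_force: [0.8, 0.1, 0.1]
width: 0.0271
```

Call:
jog_arm(targets=[0, 0, 0, 0, 0, 0, 0, 0, 0, 0, 0, 0, 0, 0, 0, 0, 0, 0, 0, 0, 0, 0, 0, -2, 0, 0, 0, 0, -5, 0, 0, 0, 0, -10, 0, 0, 0, 0, -13, 0])

```text
time_s: 4.92
position: [0.4678, 0.1225, 0.0793]
eef_rot: [-3.124, -0.329, 0.003]
wrist_force: [1.3, 0.5, -0.9]
width: 0.0196
```

Call:
jog_arm(targets=[0, 0, 0, -25, 0, 0, 0, 0, -30, 0, 0, -5, 22, -14, 0, 0, -7, 32, -14, 0, 0, -7, 32, -14, 0, 0, -7, 32, -14, 0, 0, -7, 32, -14, 0, 0, -7, 32, -8, 0])

```text
time_s: 5.58
position: [0.4678, -0.0656, 0.2151]
eef_rot: [3.123, 0.329, 0.005]
wrist_force: [-0.2, -0.9, -1.3]
width: 0.0201
```

Call:
jog_arm(targets=[0, -7, 32, -3.5, 0, 0, -7, 32, 0, 0, -4.5, 16, 0, 0, 0, -2.3, 8, 0, 0.067, 0, 0, 0, 0, 0.066, 0, 0, 0, 0, 0, 0, 0, 0, 0, 0, 0, 0, 0, 0, 0])

```text
invalid input at $.targets: expected a multiple of 5 numbers
```

```bash
python3 - <<'E'
from h import *
np.set_printoptions(precision=4,suppress=True)
snap("side","side3");snap("top","top3");s=env.get_state(); print(s["time_s"],s["position"],s["wrist_force"],s["width"],R.from_rotvec(s["eef_rot"]).as_matrix()[:,0])
a=cv2.imread("pics/side3.png")[110:190,320:440];a=cv2.resize(a,(750,500),interpolation=3)
cv2.imwrite("pics/c4.png",a)
E
```

```text
5.6833 [ 0.4684 -0.0682  0.2152] [-0.4086  0.5632 -1.2562] 0.019765481854297513 [0.9791 0.2031 0.0038]
```

View pics/c4.png

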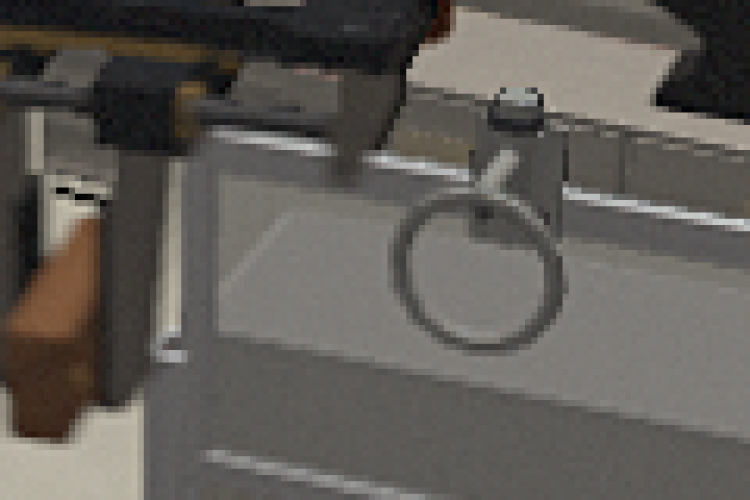

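The gripper is still left of the ring (ring at about (396,153)), because the second call was refused for a bad count. I'm resending it.

Call:
jog_arm(targets=[0, -7, 30, 0, 0, 0, -7, 30, 0, 0, -4.5, 16, 0, 0, 0, -2, 8, 0, 0.065, 0, 0, 0, 0, 0.065, 0, 0, 0, 0, 0, 0, 0, 0, 0, 0, 0, 0, 0, 0, 0])

```text
invalid input at $.targets: expected a multiple of 5 numbers
```

Call:
jog_arm(targets=[0, -7, 30, 0, 0, 0, -7, 30, 0, 0, 0, -4.5, 16, 0, 0, 0, -2, 8, 0, 0.065, 0, 0, 0, 0, 0.065, 0, 0, 0, 0, 0, 0, 0, 0, 0, 0, 0, 0, 0, 0, 0])

```text
time_s: 6.35
position: [0.4647, -0.1495, 0.2122]
eef_rot: [-3.139, -0.129, -0.0]
wrist_force: [-1.0, 0.2, -1.3]
width: 0.02
```

```bash
python3 - <<'E'
from h import *
np.set_printoptions(precision=4,suppress=True)
snap("side","side4");snap("top","top4");s=env.get_state(); print(s["time_s"],s["position"],s["wrist_force"],s["width"],R.from_rotvec(s["eef_rot"]).as_matrix()[:,0])
a=cv2.imread("pics/side4.png")[120:190,340:440];a=cv2.resize(a,(600,420),interpolation=3)
b=cv2.imread("pics/top4.png")[130:200,320:420];b=cv2.resize(b,(600,420),interpolation=3)
cv2.imwrite("pics/c5.png",np.hstack([a[:,:400],b[:,:400]]))
E
```

```text
6.45 [ 0.4648 -0.1497  0.2122] [-0.2574 -0.1489 -0.3425] 0.019810143712239315 [0.9967 0.0816 0.0001]
```

View pics/c5.png

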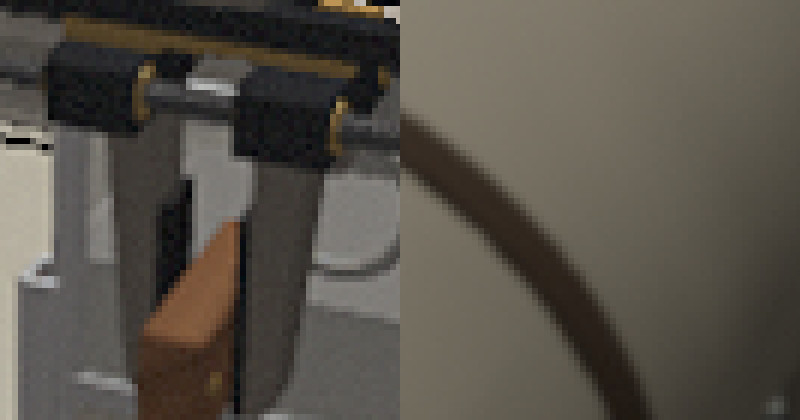

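Only the bottom-right arc of the ring shows beside the gripper at (400,163), and the top view is blocked. The hook itself can't be seen, so I'll insert on the measured numbers and watch the force.

Call:
jog_arm(targets=[0, 0, 4.7, -3.4, 0, 0, 6, 0, 0, 0, 0, 6, 0, 0, 0, 0, 6, 0, 0, 0, 0, 0, 0, 0, 0, 0, 0, 0, 0, 0, 0, 0, 0, 0, 0, 0, 0, 0, 0, 0])

```text
time_s: 7.12
position: [0.4829, -0.1534, 0.2154]
eef_rot: [-3.139, -0.125, 0.0]
wrist_force: [-0.3, -0.2, -0.6]
width: 0.0198
```

```bash
python3 - <<'E'
from h import *
np.set_printoptions(precision=4,suppress=True)
s=env.get_state(); print(s["position"],s["wrist_force"],R.from_rotvec(s["eef_rot"]).as_matrix()[:,0])
u=np.array([.9967,.0816]);p=s["position"];print("tip along u rel ring",p[:2]@u+.078-.5592,"lat",p[1]*.9967-.0816*p[0]+.1920,"rod z",p[2]+.0189)
E
```

```text
[ 0.4829 -0.1534  0.2154] [-0.2707 -0.2066 -0.5524] [ 0.9968  0.0798 -0.0003]
tip along u rel ring -0.01240651494499967 lat -0.00033252039218642504 rod z 0.23429316171877257
```

Call:
jog_arm(targets=[0, 4, 0, 0, 0, 0, 4, 0, 0, 0, 0, 4, 0, 0, 0, 0, 4, 0, 0, 0, 0, 4, 0, 0, 0, 0, 4.5, 0, 0, 0, 0, 0, 0, 0, 0, 0, 0, 0, 0, 0])

```text
time_s: 7.78
position: [0.5076, -0.1515, 0.2154]
eef_rot: [-3.139, -0.126, 0.0]
wrist_force: [-0.3, -0.5, -0.5]
width: 0.0194
```

Call:
jog_arm(targets=[0, 0, 0, 4, 0, 0, 0, 0, 5, 0, 0, 0, 0, 5, 0, 0, 0, 0, 4, 0, 0, 0, 0, 3, 0, 0, 0, 0, 2, 0, 0, 0, 0, 0, 0, 0, 0, 0, 0, 0])

```text
time_s: 8.45
position: [0.5074, -0.1516, 0.1925]
eef_rot: [-3.139, -0.125, 0.0]
wrist_force: [-0.3, -0.4, -0.9]
width: 0.0195
```

Call:
jog_arm(targets=[0, 0, 0, 1, 0, 0, 0, 0, 1, 0, 0, 0, 0, 1, 0, 0, 0, 0, 1, 0, 0, 0, 0, 1, 0, 0, 0, 0, 1, 0, 0, 0, 0, 1, 0, 0, 0, 0, 1, 0])

```text
time_s: 9.12
position: [0.5076, -0.1516, 0.1847]
eef_rot: [3.139, 0.125, 0.0]
wrist_force: [-0.1, -0.1, 1.4]
width: 0.0197
```

Call:
jog_arm(targets=[0, 0, 0, 3, 0, 0, 0, 0, 5, 0, 0, 0, 0, 5, 0, 0, 0, 0, 5, 0, 0, 0, 0, 5, 0, 0, 0, 0, 5, 0, 0, 0, 0, 5, 0, 0, 0, 0, 5, 0])

```text
time_s: 9.78
position: [0.5076, -0.1516, 0.146]
eef_rot: [3.139, 0.125, 0.001]
wrist_force: [1.5, -0.2, 1.7]
width: 0.0196
```

Call:
jog_arm(targets=[0, 0, 0, 4, 0, 0, 0, 0, 4, 0, 0, 0, 0, 4, 0, 0, 0, 0, 4, 0, 0, 0, 0, 3, 0, 0, 0, 0, 2, 0, 0, 0, 0, 1, 0, 0, 0, 0, 1, 0])

```text
time_s: 10.45
position: [0.5073, -0.1515, 0.1233]
eef_rot: [-3.139, -0.125, 0.001]
wrist_force: [0.9, -0.6, 1.1]
width: 0.0196
```

```bash
python3 - <<'E'
from h import *
np.set_printoptions(precision=4,suppress=True)
snap("side","side5");s=env.get_state(); print(s["time_s"],s["position"],s["wrist_force"],s["ft_torque"],s["width"])
a=cv2.imread("pics/side5.png")[115:255,330:480];a=cv2.resize(a,None,fx=4.2,fy=4.2,interpolation=3)
cv2.imwrite("pics/c6.png",a)
E
```

```text
10.5 [ 0.5072 -0.1515  0.1232] [1.7535 0.3915 1.135 ] [ 0.0127 -0.2053  0.0627] 0.01960229085867342
```

View pics/c6.png

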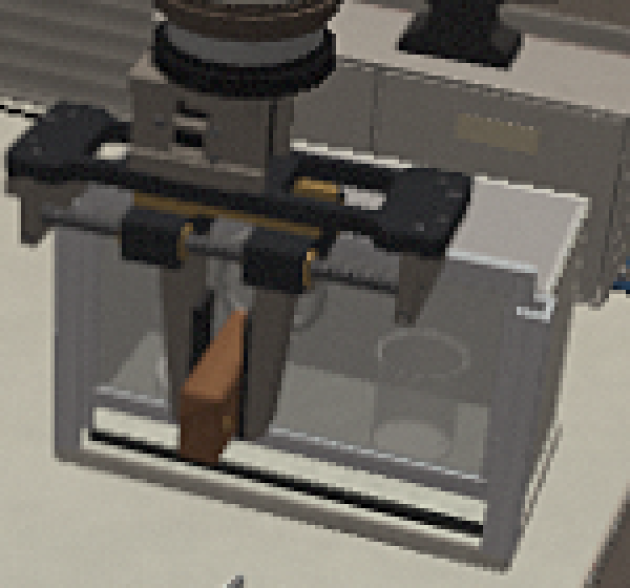

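The sash has followed to roughly 20 mm above the gasket and the ring is still on the hook behind the right finger. I'll go on slowly.

Call:
jog_arm(targets=[0, 0, 0, 1.5, 0, 0, 0, 0, 1.5, 0, 0, 0, 0, 1.5, 0, 0, 0, 0, 1.5, 0, 0, 0, 0, 1.5, 0, 0, 0, 0, 1, 0, 0, 0, 0, 1, 0, 0, 0, 0, 1, 0])

```text
time_s: 11.17
position: [0.5074, -0.1515, 0.1129]
eef_rot: [-3.139, -0.125, 0.0]
wrist_force: [-0.4, 0.3, 1.5]
width: 0.0196
```

Call:
jog_arm(targets=[0, 0, 0, 0.7, 0, 0, 0, 0, 0.7, 0, 0, 0, 0, 0.7, 0, 0, 0, 0, 0.7, 0, 0, 0, 0, 0.7, 0, 0, 0, 0, 0.7, 0, 0, 0, 0, 0.7, 0, 0, 0, 0, 0.7, 0])

```text
time_s: 11.83
position: [0.5074, -0.1515, 0.1073]
eef_rot: [-3.139, -0.125, 0.0]
wrist_force: [-1.6, 0.5, 1.7]
width: 0.0198
```

Call:
jog_arm(targets=[0, 0, 0, 0.6, 0, 0, 0, 0, 0.6, 0, 0, 0, 0, 0.6, 0, 0, 0, 0, 0.6, 0, 0, 0, 0, 0.6, 0, 0, 0, 0, 0.6, 0, 0, 0, 0, 0.6, 0, 0, 0, 0, 0.6, 0])

```text
time_s: 12.5
position: [0.5075, -0.1516, 0.1029]
eef_rot: [3.139, 0.126, 0.0]
wrist_force: [-3.0, 1.0, 4.3]
width: 0.0199
```

Call:
jog_arm(targets=[0, 0, 0, 0, 0, 0, 0, 0, 0, 0, 0, 0, 0, 0, 0, 0, 0, 0, 0, 0, 0, 0, 0, 0, 0, 0, 0, 0, 0, 0, 0, 0, 0, 0, 0, 0, 0, 0, 0, 0])

```text
time_s: 13.17
position: [0.5076, -0.1516, 0.1029]
eef_rot: [3.139, 0.125, 0.0]
wrist_force: [-3.0, 0.1, 6.6]
width: 0.0194
```

```bash
python3 - <<'E'
from h import *
np.set_printoptions(precision=3,suppress=True)
for i in range(4):
    im,d=env.get_image("side");s=env.get_state(); print(s["time_s"],s["position"],s["wrist_force"],s["ft_torque"])
cv2.imwrite("pics/side6.png",im[:,:,::-1]);np.save("pics/side6.npy",d)
a=cv2.resize(im[150:240,350:450,::-1],None,fx=6,fy=6,interpolation=3);cv2.imwrite("pics/c7.png",a)
E
```

```text
13.2167 [ 0.508 -0.152  0.103] [-3.837 -0.112  4.771] [0.169 0.19  0.107]
13.2667 [ 0.508 -0.152  0.103] [-2.428  0.573  4.412] [0.17  0.126 0.09 ]
13.3167 [ 0.508 -0.152  0.103] [-3.035  0.355  5.395] [0.227 0.133 0.076]
13.3667 [ 0.508 -0.152  0.103] [-2.584  1.844  5.088] [0.214 0.169 0.044]
```

View pics/c7.png

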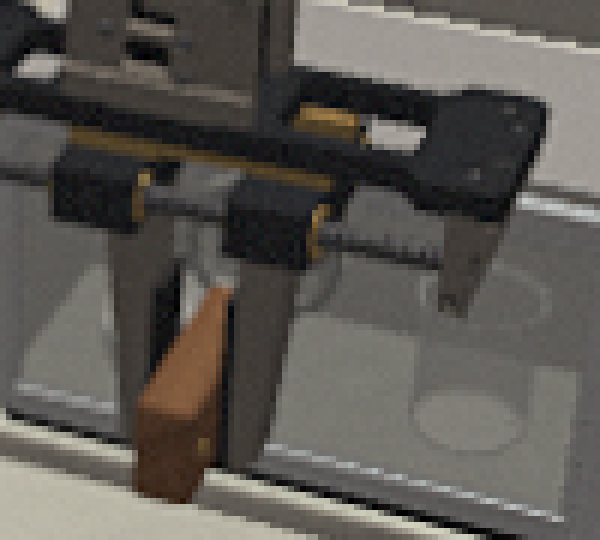

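The sash now looks down at the gasket, and the force builds to about 5.8 N of pull with Fx about -3 N. I'll ease back a millimetre in x, then continue the pull.

Call:
jog_arm(targets=[0, -0.6, 0, 0, 0, 0, -0.6, 0, 0, 0, 0, 0, 0, 0, 0, 0, 0, 0, 0, 0, 0, 0, 0, 0, 0, 0, 0, 0, 0, 0, 0, 0, 0, 0, 0, 0, 0, 0, 0, 0])

```text
time_s: 14.03
position: [0.5069, -0.1518, 0.1029]
eef_rot: [3.139, 0.125, 0.002]
wrist_force: [4.3, 2.1, 5.2]
width: 0.0191
```

```bash
cat > f.py <<'E'
from h import *
np.set_printoptions(precision=3,suppress=True)
F=[]
for i in range(4):
    env.get_image("top");s=env.get_state();F.append(np.r_[s["wrist_force"],s["ft_torque"]])
print(s["time_s"],s["position"],s["eef_rot"],s["width"]);print(np.mean(F,0),np.array(F)[:,2])
E
python3 f.py
```

```text
14.2333 [ 0.507 -0.152  0.103] [3.139 0.125 0.001] 0.01980710959845926
[ 3.633  1.348  4.861  0.263 -0.979  0.065] [5.208 4.563 4.293 5.38 ]
```

The sign of Fx flipped, so it is plain stiction between rod and ring. I'll centre it and pull on.

Call:
jog_arm(targets=[0, 0.4, 0, 0, 0, 0, 0, 0, 0.4, 0, 0, 0, 0, 0.4, 0, 0, 0, 0, 0.4, 0, 0, 0, 0, 0, 0, 0, 0, 0, 0, 0, 0, 0, 0, 0, 0, 0, 0, 0, 0, 0])

```text
time_s: 14.9
position: [0.5068, -0.1518, 0.1019]
eef_rot: [3.139, 0.125, 0.0]
wrist_force: [1.5, 0.5, 6.8]
width: 0.0194
```

```bash
python3 f.py
```

```text
15.1 [ 0.507 -0.152  0.102] [3.139 0.125 0.   ] 0.019989496339023728
[ 1.698  1.447  6.903  0.295 -0.848  0.088] [6.302 7.264 6.711 7.336]
```

Call:
jog_arm(targets=[0, 0, 0, 0.4, 0, 0, 0, 0, 0.4, 0, 0, 0, 0, 0, 0, 0, 0, 0, 0, 0, 0, 0, 0, 0, 0, 0, 0, 0, 0, 0, 0, 0, 0, 0, 0, 0, 0, 0, 0, 0])

```text
time_s: 15.77
position: [0.5069, -0.1519, 0.1013]
eef_rot: [3.139, 0.125, 0.001]
wrist_force: [0.3, 1.4, 8.7]
width: 0.0195
```

```bash
python3 f.py
```

```text
15.9667 [ 0.507 -0.152  0.101] [3.138 0.125 0.001] 0.019706315119447905
[ 1.061  2.014  8.878  0.338 -0.794  0.135] [9.312 8.506 8.984 8.711]
```

Call:
jog_arm(targets=[0, 0, 0, 0, 0, 0, 0, 0, 0, 0, 0, 0, 0, 0, 0, 0, 0, 0, 0, 0, 0, 0, 0, 0, 0, 0, 0, 0, 0, 0, 0, 0, 0, 0, 0, 0, 0, 0, 0, 0])

```text
time_s: 16.63
position: [0.5068, -0.1519, 0.1013]
eef_rot: [3.139, 0.125, 0.001]
wrist_force: [0.5, 2.3, 8.2]
width: 0.0193
```

Call:
jog_arm(targets=[0, 0, 0, 0, 0, 0, 0, 0, 0, 0, 0, 0, 0, 0, 0, 0, 0, 0, 0, 0, 0, 0, 0, 0, 0, 0, 0, 0, 0, 0, 0, 0, 0, 0, 0, 0, 0, 0, 0, 0])

```text
time_s: 17.3
position: [0.5068, -0.1519, 0.1013]
eef_rot: [3.139, 0.125, 0.001]
wrist_force: [0.6, 2.7, 8.1]
width: 0.0197
```

```bash
python3 f.py; python3 - <<'E'
from h import *
im,d=snap("side","side7")
b=cv2.resize(cv2.imread("pics/side7.png")[165:245,340:480],(798,456),interpolation=3);cv2.imwrite("pics/c8.png",b)
E
```

```text
17.5 [ 0.507 -0.152  0.101] [3.139 0.125 0.001] 0.019642678501275466
[ 1.072  2.08   8.71   0.368 -0.762  0.082] [8.454 9.159 8.455 8.773]
```

View pics/c8.png

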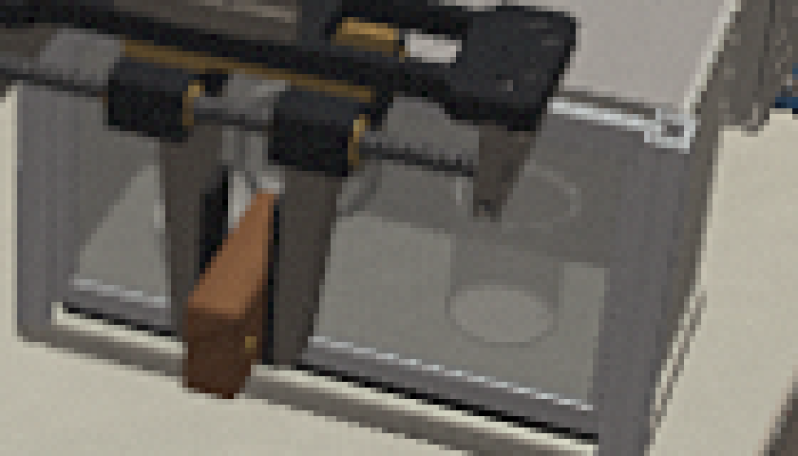

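The sash frame sits on the black gasket along its whole width (lower edge from about (352,219) to (444,242)), after more than 1.5 s of about 9.4 N pull. Now I'll unhook, first finding where the load goes to zero.

Call:
jog_arm(targets=[0, 0, 0, -0.7, 0, 0, 0, 0, -0.7, 0, 0, 0, 0, -0.7, 0, 0, 0, 0, -0.7, 0, 0, 0, 0, -0.7, 0, 0, 0, 0, -0.5, 0, 0, 0, 0, 0, 0, 0, 0, 0, 0, 0])

```text
time_s: 18.22
position: [0.5059, -0.1516, 0.1041]
eef_rot: [-3.139, -0.125, 0.003]
wrist_force: [0.4, -0.1, 3.2]
width: 0.0197
```

```bash
python3 f.py
```

```text
18.4167 [ 0.506 -0.152  0.104] [-3.139 -0.125  0.002] 0.019622677468166826
[ 0.776 -0.544  1.843 -0.041 -0.251 -0.038] [1.763 2.246 1.912 1.451]
```

Call:
jog_arm(targets=[0, 0, 0, -3, 0, 0, 0, 0, -5, 0, 0, 0, 0, -5, 0, 0, 0, 0, -5, 0, 0, 0, 0, -4, 0, 0, 0, 0, -3, 0, 0, 0, 0, -2, 0, 0, 0, 0, 0, 0])

```text
time_s: 19.08
position: [0.5069, -0.1518, 0.1322]
eef_rot: [3.139, 0.125, 0.001]
wrist_force: [-0.3, -0.6, -0.3]
width: 0.0195
```

```bash
python3 f.py
```

```text
19.2833 [ 0.506 -0.152  0.131] [-3.139 -0.125  0.001] 0.019530783415680635
[-0.25   0.093 -0.75   0.039  0.031 -0.021] [-0.406 -1.202 -0.858 -0.533]
```

Call:
jog_arm(targets=[0, -3, 0, 0, 0, 0, -4, 0, 0, 0, 0, -4, 0, 0, 0, 0, -4, 0, 0, 0, 0, -4, 0, 0, 0, 0, -4, 0, 0, 0, 0, -3, 0, 0, 0, 0, 0, 0, 0, 0])

```text
time_s: 19.95
position: [0.4801, -0.1537, 0.1316]
eef_rot: [-3.139, -0.125, 0.0]
wrist_force: [0.1, -1.0, -1.0]
width: 0.0201
```

Call:
jog_arm(targets=[0, -15, 0, -8, 0, 0, -20, 0, -15, 0, 0, -5, -15, -7, 0, 0, 6, -34, 0, 0, 0, 6, -34, 0, 0, 0, 6, -34, 0, 0, 0, 6, -34, 0, 0, 0, 6, -34, 0, 0])

```text
time_s: 20.62
position: [0.4561, 0.0315, 0.1619]
eef_rot: [3.139, 0.125, 0.001]
wrist_force: [1.5, -0.9, 0.1]
width: 0.0194
```

Call:
jog_arm(targets=[0, 6, -34, 0, 0, 0, 6, -30, 0, 0, 0, 6, -18, 0, 0, 0, 5, -9, 0, -0.065, 0, 0, 0, 0, -0.065, 0, 0, 0, 0, 0, 0, 0, 0, 0, 0, 0, 0, 0, 0, 0])

```text
time_s: 21.28
position: [0.4717, 0.1222, 0.1616]
eef_rot: [3.125, 0.326, -0.0]
wrist_force: [-0.5, 0.2, -0.5]
width: 0.0198
```

```bash
python3 - <<'E'
from h import *
np.set_printoptions(precision=4,suppress=True)
snap("side","side8");s=env.get_state(); p=s["position"];M=R.from_rotvec(s["eef_rot"]).as_matrix();print(s["time_s"],p,s["wrist_force"],"yaw",np.arctan2(M[1,0],M[0,0]))
d=np.array([.4685,.1225])-p[:2]; print("dx dy mm",M[:2,:2].T@d*1000)
cv2.imwrite("pics/c9.png",cv2.resize(cv2.imread("pics/side8.png")[130:270,200:320],None,fx=4.2,fy=4.2,interpolation=3))
E
```

```text
21.3333 [0.4717 0.1221 0.1616] [-0.0785  0.372  -0.4252] yaw 0.20782754474744494
dx dy mm [-3.0312 -1.0627]
```

View pics/c9.png

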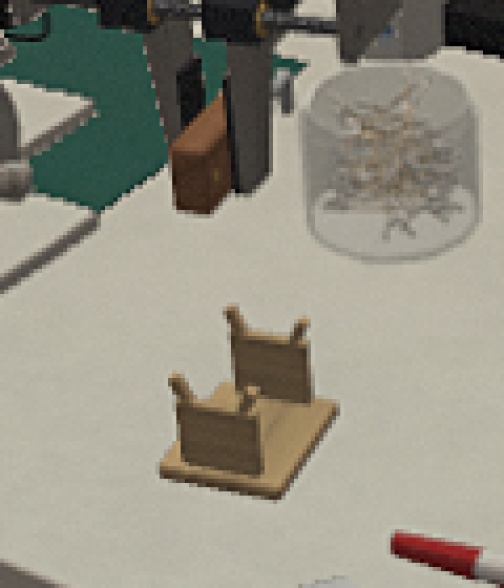

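The side crop shows the pole still in the fingers above the empty, unmoved rest, with the hook at (268,152) and the jar untouched. I'll check the pole's tilt in the grip from the depth.

```bash
python3 - <<'E'
from h import *
np.set_printoptions(precision=4,suppress=True)
s=env.get_state();p=s["position"];M=R.from_rotvec(s["eef_rot"]).as_matrix()
def ana(f,p,yaw):
    C=cloud("side",np.load(f"pics/{f}.npy"))[100:290,200:320].reshape(-1,3)-p
    u=np.array([np.cos(yaw),np.sin(yaw)]);n=np.array([-u[1],u[0]])
    a=C[:,:2]@u;b=C[:,:2]@n;z=C[:,2]
    m=(abs(b)<.0095)&(a>-.05)&(a<-.011)&(z>.025)&(z<.05)
    k=m&(abs(z-np.median(z[m]))<.006)
    for _ in range(3):
        c=np.polyfit(a[k],z[k],1); k=m&(abs(np.polyval(c,a)-z)<.002)
    h=(a>.06)&(a<.1)&(abs(b)<.02)&(z>-.02)&(z<.05)
    e=(abs(b)<.012)&(a>-.05)&(a<.0)&(z>.005)&(z<.042)
    print(f,"n",k.sum(),"slope",c[0],"top z at a=0",c[1],"rear end a",np.percentile(a[e],3) if e.any() else 0,"hook n",h.sum(),"hook mean a,b,z",a[h].mean(),b[h].mean(),z[h].mean(),"zmax",z[h].max() if h.any() else 0)
ana("side8",p,.2078)
ana("side0",np.array([.4685,.1225,.0491]),.21)
E
```

```text
side8 n 60 slope 0.10079487085502363 top z at a=0 0.039278529556387665 rear end a -0.03801402440811569 hook n 39 hook mean a,b,z 0.07482829432427728 -0.0017904134317434995 0.013653194946094528 zmax 0.024198282928406423
side0 n 57 slope 0.11651214595233035 top z at a=0 0.040161503422528624 rear end a -0.03654945079800296 hook n 44 hook mean a,b,z 0.07421552407016797 -0.0006153962368212593 0.016578580758905257 zmax 0.02574526290181326
```

The pole's pose in the grip matches the start to within about 1°, so it goes back in the rest.

Call:
jog_arm(targets=[0, -3, -1.1, 5, 0, 0, 0, 0, 20, 0, 0, 0, 0, 22, 0, 0, 0, 0, 20, 0, 0, 0, 0, 13, 0, 0, 0, 0, 8, 0, 0, 0, 0, 4, 0, 0, 0, 0, 0, 0])

```text
time_s: 22.0
position: [0.468, 0.1227, 0.069]
eef_rot: [-3.124, -0.328, 0.002]
wrist_force: [0.1, -1.0, -0.8]
width: 0.0196
```

```bash
python3 f.py
```

```text
22.2 [0.469 0.123 0.071] [3.124 0.329 0.003] 0.01956449135394711
[ 0.174 -0.228 -0.818  0.002  0.014  0.016] [-0.178 -0.517 -1.611 -0.964]
```

Call:
jog_arm(targets=[0, 0, 0, 4, 0, 0, 0, 0, 5, 0, 0, 0, 0, 4, 0, 0, 0, 0, 3, 0, 0, 0, 0, 2, 0, 0, 0, 0, 1.5, 0, 0, 0, 0, 1, 0, 0, 0, 0, 0, 0])

```text
time_s: 22.87
position: [0.4686, 0.1229, 0.0492]
eef_rot: [3.124, 0.329, -0.0]
wrist_force: [-0.3, 0.3, -1.4]
width: 0.02
```

```bash
python3 f.py
```

```text
23.0667 [0.469 0.123 0.049] [3.124 0.329 0.001] 0.020023418564599268
[ 0.133  0.044 -0.572 -0.026  0.019  0.002] [-0.572 -0.933  0.124 -0.906]
```

Call:
jog_arm(targets=[0, 0, 0, 0.4, 0, 0, 0, 0, 0.4, 0, 0, 0, 0, 0, 0, 0, 0, 0, 0, 0, 0, 0, 0, 0, 0, 0, 0, 0, 0, 0, 0, 0, 0, 0, 0, 0, 0, 0, 0, 0])

```text
time_s: 23.73
position: [0.4687, 0.1229, 0.0491]
eef_rot: [3.124, 0.329, 0.0]
wrist_force: [-2.7, 0.1, 6.0]
width: 0.0197
```

```bash
python3 f.py
```

```text
23.9333 [0.469 0.123 0.049] [3.124 0.329 0.   ] 0.019880173709373842
[-2.89  -0.282  6.6   -0.026  0.547 -0.015] [7.154 6.591 6.527 6.129]
```

Call:
jog_arm(targets=[0, 0, 0, -0.4, 0, 0, 0, 0, 0, 0, 30, 0, 0, 0, 0, 40, 0, 0, 0, 0, 55, 0, 0, 0, 0, 70, 0, 0, 0, 0, 85, 0, 0, 0, 0, 85, 0, 0, 0, 0], grip_force=10)

```text
time_s: 24.6
position: [0.4685, 0.1229, 0.0486]
eef_rot: [3.124, 0.329, -0.0]
wrist_force: [-0.7, 0.6, 0.3]
width: 0.0579
```

Call:
jog_arm(targets=[85, 0, 0, 0, 0, 85, 0, 0, 0, 0, 85, 0, 0, 0, 0, 85, 0, 0, 0, 0, 85, 0, 0, -5, 0, 85, 0, 0, -15, 0, 85, 0, 0, -25, 0, 85, 0, 0, -25, 0])

```text
time_s: 25.27
position: [0.4677, 0.1229, 0.1192]
eef_rot: [-3.124, -0.329, 0.003]
wrist_force: [1.4, 0.5, 0.1]
width: 0.0782
```

Call:
jog_arm(targets=[85, 0, 0, -25, 0, 85, 0, 0, -25, 0, 85, 0, 0, -25, 0, 85, -15, 25, 0, 0, 85, -20, 35, 0, 0, 85, -20, 35, 0, 0, 85, -20, 35, 0, 0, 85, -15, 25, 0, 0])

```text
time_s: 25.93
position: [0.4118, -0.0496, 0.1942]
eef_rot: [3.123, 0.328, 0.001]
wrist_force: [1.0, -0.4, 0.0]
width: 0.0785
```

```bash
python3 - <<'E'
from h import *
np.set_printoptions(precision=4,suppress=True)
im,d=snap("side","side9"); d0=np.load("pics/side0.npy");i0=cv2.imread("pics/side0.png").astype(int);i1=cv2.imread("pics/side9.png").astype(int)
C=cloud("side",d)
q=C[185:235,235:285].reshape(-1,3); 
q=q[(abs(q[:,2]-.086)<.006)&(np.linalg.norm(q[:,:2]-[.4675,.1223],axis=1)<.06)]
print("handle",len(q),q.mean(0) if len(q) else 0,cv2.minAreaRect((q[:,:2]*1000).astype(np.float32)) if len(q) else 0)
dif=(abs(i1-i0).max(2)>45).astype(np.uint8)
n,l,st,ce=cv2.connectedComponentsWithStats(dif)
print([(tuple(x[:5])) for x in st[1:] if x[4]>15])
# ring fit now & sash
yaw=.08;v=np.array([np.cos(yaw),np.sin(yaw)]);ya=np.array([-v[1],v[0]]);rel=C[...,:2]@v-np.array([.6159,-.1411])@v
W=np.zeros(d.shape,bool);W[150:240,350:460]=1
m=W&(rel<-.03)&(rel>-.06)&(C[...,2]>.08)&(C[...,2]<.22)&(abs(C[...,:2]@ya+.1915)<.04); print("ring pts",m.sum(),C[m].mean(0) if m.any() else 0, (C[m].min(0),C[m].max(0)) if m.any() else 0)
s=env.get_state();print(s["time_s"],s["position"],s["wrist_force"],s["width"])
E
```

```text
handle 240 [0.4669 0.12   0.0865] ((469.37640380859375, 122.586181640625), (76.81610107421875, 21.67118263244629), 11.85171127319336)
[(np.int32(39), np.int32(0), np.int32(16), np.int32(13), np.int32(146)), (np.int32(140), np.int32(0), np.int32(22), np.int32(24), np.int32(247)), (np.int32(275), np.int32(0), np.int32(19), np.int32(5), np.int32(43)), (np.int32(519), np.int32(0), np.int32(10), np.int32(5), np.int32(17)), (np.int32(596), np.int32(0), np.int32(15), np.int32(12), np.int32(21)), (np.int32(501), np.int32(16), np.int32(34), np.int32(91), np.int32(2029)), (np.int32(192), np.int32(19), np.int32(15), np.int32(13), np.int32(58)), (np.int32(318), np.int32(22), np.int32(22), np.int32(12), np.int32(68)), (np.int32(277), np.int32(29), np.int32(30), np.int32(10), np.int32(174)), (np.int32(565), np.int32(30), np.int32(27), np.int32(79), np.int32(979)), (np.int32(625), np.int32(35), np.int32(15), np.int32(9), np.int32(50)), (np.int32(216), np.int32(55), np.int32(14), np.int32(12), np.int32(94)), (np.int32(633), np.int32(55), np.int32(7), np.int32(14), np.int32(69)), (np.int32(612), np.i
[... 3438 characters left out ...]
p.int32(36), np.int32(311), np.int32(6), np.int32(22), np.int32(54)), (np.int32(565), np.int32(329), np.int32(75), np.int32(24), np.int32(678)), (np.int32(559), np.int32(336), np.int32(8), np.int32(10), np.int32(54)), (np.int32(87), np.int32(355), np.int32(13), np.int32(9), np.int32(36)), (np.int32(560), np.int32(354), np.int32(23), np.int32(40), np.int32(168)), (np.int32(561), np.int32(363), np.int32(5), np.int32(4), np.int32(17)), (np.int32(551), np.int32(378), np.int32(8), np.int32(6), np.int32(26))]
ring pts 228 [ 0.5717 -0.1454  0.1461] (array([ 0.5658, -0.1725,  0.118 ]), array([ 0.5863, -0.1178,  0.1733]))
25.9833 [ 0.411  -0.0531  0.1943] [ 1.408  -2.6172 -0.1308] 0.07830612288096252
```

```bash
python3 - <<'E'
from h import *
a=cv2.imread("pics/side7.png",0)[218:246,405:446].astype(np.float32);b=cv2.imread("pics/side9.png",0)[218:246,405:446].astype(np.float32)
print("sash lower rail shift px",cv2.phaseCorrelate(a,b),"mean abs diff",abs(a-b).mean())
s=env.get_state();print(s["wrist_force"],s["qd"].round(3))
E
```

```text
sash lower rail shift px ((0.5351787034721269, -0.00741592256993151), 1.00006796669077) mean abs diff 1.6184669
[ 1.4080168  -2.61721812 -0.13078098] [ 0.103  0.021 -0.02   0.041  0.003  0.163]
```

Call:
jog_arm(targets=[85, 0, 0, 0, 0, 85, 0, 0, 0, 0, 85, 0, 0, 0, 0, 85, 0, 0, 0, 0, 85, 0, 0, 0, 0, 85, 0, 0, 0, 0, 85, 0, 0, 0, 0, 85, 0, 0, 0, 0])

```text
time_s: 26.65
position: [0.4128, -0.0471, 0.1937]
eef_rot: [-3.124, -0.33, 0.0]
wrist_force: [-0.0, 0.7, -0.7]
width: 0.0779
```

```bash
python3 -c "
from h import *
print(env.finish_job())"
```

```text
the job is handed in; nothing more can be done
None
```

I hooked the pole into the ring, drew the sash down to its gasket, bedded it, unhooked, and laid the pole back in its rest. The job was handed in at about 26.7 s.

- **Pull:** I held about 9 to 9.5 N for more than 1.5 s after allowing for the pole's weight. No single reading went above about 10.5 N. The force is only reported at intervals, so brief peaks between readings were not seen.
- **Sideways force:** while drawing the last few millimetres, the rod stuck on the ring with up to about 4 N along x. I eased this out before the final pull.
- **Sash:** the ring ended about 81 mm lower than it started. Its lower rail showed no vertical shift between bedding and after unhooking. The same check reported about 0.5 px sideways, which I put down to image noise.
- **Pole:** the handle's centre is back within about 1 mm of its starting place and at the same height. I pressed it onto the seat with about 7 N just before releasing it.
- **Other things:** comparing the first and last side pictures showed no change around the marker, tweezers, tin and loupe. The arm moved across the picture near the jar and cabinet, so the jar, petri dish and beaker were only judged by eye in earlier pictures. I could not view the final picture because the 12 allowed had been used.
- **Refused calls:** two move calls were refused for a wrong number count. Nothing moved, and I resent the move.

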